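# Put the returned stove parts back in their display trays

## Task

Four stove parts have come back over the counter in two small stacks, two parts each: take the stacks apart and put every part into the wooden tray whose hollow has its shape (firebrick, I-shaped grate bar, pipe coupling over the post, square foot). Each must lie flat on the bottom of its own hollow, the way up it is now, let go and at rest; leave the mug and the jar where they stand.

Things in the scene. Friction and masses are not known exactly. Their poses are not given: they have to be found in the camera images.
- firebrick: pale cream rectangular insulating firebrick, 60 mm (x) x 124 mm (y) x 40 mm high, about 0.3 kg, loose; at the start it lies on the counter with one of the two smaller parts on top. Origin at the centre of its underside, z up.
- grate_bar: black cast grate bar, I-shaped (dog-bone) seen from above, 124 mm long (y), 40 mm high, about 0.55 kg, loose: a straight waist 40 mm wide (x) and 72 mm long in the middle, between two cross ends each 70 mm wide (x) and 26 mm long (y). At the start it lies on the counter with the other smaller part on top. Origin at the centre of its underside, z up.
- coupling: short galvanised pipe coupling: a plain steel tube standing upright, 60 mm outer and 40 mm inner diameter, 40 mm high, open at both ends, about 0.25 kg, loose; at the start it stands on top of the firebrick or the grate bar (it varies), so its underside is 40 mm above the counter. Origin at the centre of its underside, z along its axis, up.
- stove_foot: square galvanised steel stove foot, a solid block 46 x 46 mm (x, y) and 40 mm high with a small dark round screw mark, 16 mm across, on top, about 0.3 kg, loose; at the start it stands on whichever of firebrick and grate bar does not carry the coupling. Origin at the centre of its underside, z up.
- tray_brick: fixed dark wooden tray 106 x 160 mm, 11 mm high, long side along its y; origin at the centre of its underside (on the counter). Its cork-lined hollow is 7 mm deep (hollow floor 4 mm above the origin), centred, a plain rectangle 76 mm (x) x 140 mm (y): for the firebrick.
- tray_bar: fixed dark wooden tray 106 x 160 mm, 11 mm high, long side along its y; origin at the centre of its underside (on the counter). Its cork-lined hollow is 7 mm deep (hollow floor 4 mm above the origin), centred, I-shaped: 142 mm long (y) and 86 mm wide (x), narrowed to 56 mm (x) over the middle 60 mm of its length by a block on either side: for the grate bar.
- tray_coupling: fixed dark wooden tray 106 x 160 mm, 11 mm high, long side along its y; origin at the centre of its underside (on the counter). Its cork-lined hollow is 7 mm deep (hollow floor 4 mm above the origin), centred, round, 78 mm in diameter, with an upright round wooden post 22 mm in diameter in the middle, the top of which is 24 mm above the origin: for the coupling, which goes over the post.
- tray_foot: fixed dark wooden tray 106 x 160 mm, 11 mm high, long side along its y; origin at the centre of its underside (on the counter). Its cork-lined hollow is 7 mm deep (hollow floor 4 mm above the origin), centred, a square 62 x 62 mm, its sides along x and y: for the stove foot.
- mug: white ceramic mug, 80 mm in diameter, 95 mm high, a bystander at one side of the work; origin at the centre of its underside, handle to its +y.
- jar: glass jar with a steel cap, 72 mm in diameter, 100 mm high, a bystander at the other side; origin at the centre of its underside.
Not all that is in view belongs to the job. What is shaped like the stove_foot but blue or purple is not meant.

How it is judged:
By the outcome, as a careful person would: the job done as asked, in the order asked, and still so for the second after the job is handed in, with the robot touching nothing.
It also fails if it takes over 109 s, if anything falls off the work surface, if the arm or the gripper's body presses on something with over 40 N, if the wrist force passes 120 N, or if a joint passes its speed limit or range.

## Robot

A 6-joint arm with a two-finger parallel gripper is mounted at the origin on the work surface. World frame = base frame: x ahead of the robot, y to its left, z up, the work surface at z = 0. Lengths are in m, angles in rad, forces in N, time in s.
With the tool pointing down it reaches from about 0.3 to 0.75 m from the base axis. Payload 8.5 kg.
Tool frame: the origin (TCP) lies on the centre line of the jaws, within the pads' length; the fingertips stand 8 mm ahead of it and the grasp point (between the pads) lies 11 mm behind it; z points along the fingers, y is the line along which they close (so a half turn about z gives the same grasp; the last joint's range is limited). The gripper opens to 85 mm and grips with 20 to 120 N. Pads are 22 mm wide; open, the fingers measure 114 mm over their backs; the gripper's body (76 mm by 85 mm) begins 54 mm behind the grasp point. The pads swing forward as they close: fully open they stand 13 mm farther back than shut.
Start: joints at [0.899, 0.381, 1.297, -0, 1.464, -0.215], TCP at [0.243, 0.494, 0.239] pointing down, gripper open.
Joint ranges: [-3.11, 3.11], [-0.89, 2.33], [0.22, 2.48], [-1.42, 4.56], [0.17, 2.85], [-2.88, 2.88]. Speed limits (rad/s): [2.39, 2.39, 3.14, 3.14, 3.14, 3.14].

## Interface

Orientations are given as a unit quaternion [x, y, z, w].
In Python, from plant import arm gives the robot as it stands.
- The arm moves only by the shell command python3 -m jog 'ROWS' [FORCE]. ROWS is JSON, a list that holds one entry, the list of rows, each a list of 5 numbers: the closure, from -1 (fully open) to 1 (shut), then the shift along the tool's x, y, z each as a share of 300 mm, from -1 to 1, then the turn about the tool's z as a share of 90 degrees, from -1 to 1. In form: [[[gripper, x, y, z, spin], ...]]. A call has 1 to 8 rows; each row shifts and turns the commanded pose from where the row before left it, along the tool's axes as they then stand; what a row does not reach is not made up. A row lasts 1/8 s, in which the tool goes at most 62.5 mm and 10.7 degrees, less where a joint would pass 70% of its speed; a pose out of reach is approached as far as the arm can. A call with a number of a shift or a turn outside -1 to 1 is refused whole. A call with a gripper value outside its range is refused whole. The fingers move at their own pace and stop on an object; FORCE is the grip in N (left out, the last holds). Time passes only in rows, so rows that do not move let the fingers close. It gives the time, the measured TCP pose, the force, the opening and the grip force at its end, in the units of the state.
- arm.state(): the state, without advancing time (a new reading comes with each control period).
- arm.get_image(name): name is "scene" or "top" or "wrist"; returns the picture (384x512x3 uint8, blue, green, red); there is no depth.
- arm.camera_model(name): a dict with "fovy" (degrees; the focal length in pixels is half the picture's height over the tangent of half this angle, whatever the lens; pixels are square), "cx", "cy" (the principal point, pixels), "dist" ([k1, k2, p1, p2, k3] as OpenCV has them; the pictures are not rectified), "eye" and "attitude" of the camera in the world; the wrist camera has in their place "hand_eye" (4x4, takes a point from camera to tool coordinates, whose origin is the TCP and whose axes are the flange's). Camera axes: x right, y down, z forward; pixel columns grow to the right and rows downward; lengths in m; the calibration is good to about 2 mm. A picture is of the moment at which its call begins: read the wrist's pose just before it. camera_model takes no time and is no camera call.
- arm.sign_off(): hands the job in; it is judged then, once.
Trained networks look in the newest picture that a camera, given by its name, has taken for a name from the list of things; names that differ only in an ending like _2 or _b are one class to them, and where a whole thing is asked for, a point or a joint stands for the part that bears it (a point fixed in the world has none). Each returns a list of dicts, best first, with "p" (0 to 1); they miss things now and then, are a little off and sometimes report something else, mostly with a low value. They report only what shows in the picture. A call takes as long as a camera call. They do not tell look-alikes from the thing itself.
- arm.recognise(camera, name): "location" ([x, y, z] in m, in world coordinates, good to about 4 mm: the middle of the surface that is visible of it).
- arm.landmark_of(camera, name): "location" ([x, y, z] in m, in world coordinates, good to about 4 mm: a listed point, or the origin of a listed thing).
The state is a dict: "clock": time; "joints": joint angles; "joint_velocities": joint speeds; "tau": joint torques, N m; "position": TCP position; "eef_rot": TCP orientation; "wrist_force": force on the tool from outside, world axes, zero at the start; "moment": the same for the moment, N m; "finger_gap": finger opening in m; "grip_force": force on a finger pad.
Only numpy, scipy, OpenCV 4.12 (cv2) and the standard library are available. Lean on these libraries where they do the work, as an engineer would, in place of code of your own. Each camera call takes 0.05 s, during which the arm holds its last target. There are 200 camera calls.

## Working session

There is one attempt and no reset: what is moved stays moved. The work goes in short steps, Python scripts to look and compute and a shell command to move; the robot and the scene stay as the last step left them, time stands still between calls to the robot, and variables do not carry over. Pictures are saved under pics/ and viewed, at most 14 in all, crops included, and the job is handed in when it is done.

```bash
mkdir -p pics; ls; cat > h.py <<'E'
import numpy as np,cv2
from plant import arm
from scipy.spatial.transform import Rotation as R
def snap(c,n):
    im=arm.get_image(c); cv2.imwrite(f'pics/{n}.png',im); return im
E
python3 - <<'E'
from h import *
s=arm.state();print({k:np.round(v,3).tolist() for k,v in s.items()})
for c in('top','scene'): snap(c,c+'0'); print(arm.camera_model(c))
print(arm.camera_model('wrist'))
for n in 'firebrick grate_bar coupling stove_foot tray_brick tray_bar tray_coupling tray_foot mug jar'.split():
    for d in arm.landmark_of('top',n)[:3]: print(n,np.round(d['location'],3),round(d['p'],2))
E
```

```text
pics
{'clock': 0.0, 'joints': [0.899, 0.381, 1.298, -0.0, 1.464, -0.215], 'joint_velocities': [0.0, -0.0, 0.002, -0.0, 0.002, -0.002], 'tau': [0.0, -44.847, -23.128, -0.0, 0.005, -0.0], 'position': [0.242, 0.493, 0.239], 'eef_rot': [0.226, 0.974, -0.001, -0.0], 'wrist_force': [0.515, 0.195, -0.371], 'moment': [-0.062, -0.02, 0.033], 'grip_force': 0.0, 'finger_gap': 0.086}
{'fovy': 50.62930589429669, 'cx': 250.63615251785632, 'cy': 183.89463323072792, 'dist': array([0.01790354, 0.        , 0.        , 0.        , 0.        ]), 'eye': array([0.46883837, 0.00736659, 1.27612783]), 'attitude': array([-0.69964828,  0.71256031, -0.04387239,  0.02872808])}
{'fovy': 56.109188261529845, 'cx': 255.58119247335773, 'cy': 185.14520992532823, 'dist': array([0.016749, 0.      , 0.      , 0.      , 0.      ]), 'eye': array([ 1.47413604, -0.39420227,  0.68669337]), 'attitude': array([ 0.72614327,  0.49154527, -0.25900841, -0.40498623])}
{'fovy': 60.96167268367796, 'cx': 253.048367881843, 'cy': 193.5466408195173, 'dist': array([-0.00885155,  0.        ,  0.        ,  0.        ,  0.        ]), 'hand_ey
[... 161 characters left out ...]
416757e-03],
       [-2.64289857e-04, -3.25440892e-01,  9.45562349e-01,
        -1.33768351e-01],
       [ 0.00000000e+00,  0.00000000e+00,  0.00000000e+00,
         1.00000000e+00]])}
firebrick [ 0.64   0.269 -0.001] 0.77
firebrick [ 0.641 -0.012  0.003] 0.47
grate_bar [ 0.644 -0.01   0.001] 0.8
coupling [ 0.643 -0.006  0.044] 0.77
stove_foot [0.64  0.268 0.04 ] 0.86
stove_foot [ 0.728  0.179 -0.004] 0.74
stove_foot [0.738 0.316 0.002] 0.71
tray_brick [0.442 0.225 0.001] 0.76
tray_bar [ 0.448 -0.236  0.004] 0.81
tray_coupling [0.444 0.009 0.002] 0.85
tray_coupling [ 0.446 -0.237  0.002] 0.2
tray_foot [ 0.631 -0.262 -0.001] 0.97
mug [ 0.546  0.486 -0.   ] 0.57
jar [ 0.484 -0.473 -0.001] 0.74
```

```bash
python3 - <<'E'
import cv2
a=cv2.imread('pics/top0.png');cv2.imwrite('pics/top0b.png',cv2.resize(a[60:340,60:450],(780,560),interpolation=cv2.INTER_CUBIC))
E
```

```text
(no output)
```

View pics/top0b.png

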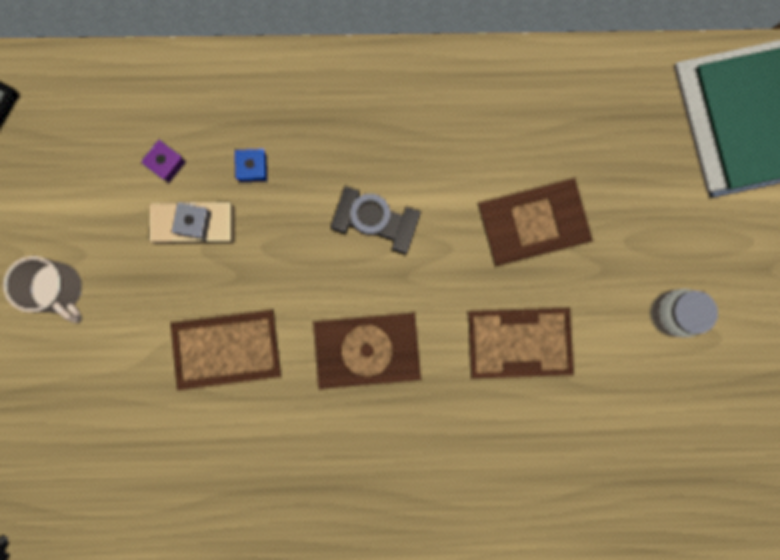

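View pics/scene0.png

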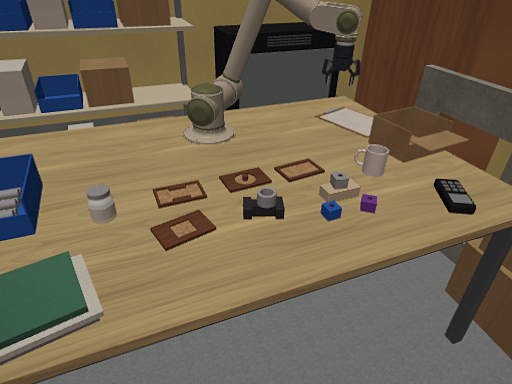

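The top view (x up, y left) shows the foot on the brick at crop (190,220) and the coupling on the bar at (370,213). The trays are brick (225,350), coupling (367,350), bar (520,342) and foot (535,222), with blue and purple decoys above the brick. Next I'll measure yaws and centres.

```bash
cat >> h.py <<'E'
def ray(c,px,z):
    m=arm.camera_model(c); px=np.asarray(px,float).reshape(-1,1,2)
    f=192/np.tan(np.radians(m['fovy']/2)); K=np.array([[f,0,m['cx']],[0,f,m['cy']],[0,0,1]])
    n=cv2.undistortPoints(px,K,m['dist']).reshape(-1,2); d=np.c_[n,np.ones(len(n))]
    if 'eye' in m: Rm=R.from_quat(m['attitude']).as_matrix(); e=m['eye']
    else:
        s=arm.state(); T=np.eye(4);T[:3,:3]=R.from_quat(s['eef_rot']).as_matrix();T[:3,3]=s['position'];T=T@m['hand_eye'];Rm,e=T[:3,:3],T[:3,3]
    w=d@Rm.T; return (e+w*((z-e[2])/w[:,2])[:,None])[:,:2]
def rect(c,mask,z,seed=None):
    cs,_=cv2.findContours(mask.astype(np.uint8),cv2.RETR_EXTERNAL,cv2.CHAIN_APPROX_NONE)
    out=[]
    for k in cs:
        if cv2.contourArea(k)<80: continue
        p=ray(c,k,z); (ctr,wh,a)=cv2.minAreaRect((p*1000).astype(np.float32))
        l,sh=wh
        if l<sh: l,sh=sh,l; a+=90   # a: world angle of the long side
        out.append((np.round(ctr,1),round(l,1),round(sh,1),round((a+90)%180-90,1)))
    return out
E
python3 - <<'E'
from h import *
im=cv2.imread('pics/top0.png'); hsv=cv2.cvtColor(im,cv2.COLOR_BGR2HSV)
for n,(x,y) in dict(tray=(174,236),cork=(174,222),wood=(120,205),brick=(138,172),foot=(160,172),ring=(252,160),bar=(232,167),barR=(265,175)).items(): print(n,im[y,x],hsv[y,x])
H,S,V=[hsv[...,i].astype(int) for i in range(3)]
roi=np.zeros(im.shape[:2],bool); roi[140:260,120:365]=1
dark=roi&(V<90)&(S>80)
print('trays',*rect('top',dark,.011),sep='\n')
print('bar',*rect('top',roi&(V<90)&(S<=80),.04),sep='\n')
print('grey',*rect('top',roi&(V>=90)&(S<60),.08),sep='\n')
bm=roi&(V>185); print('brick',*rect('top',bm,.04),sep='\n')
E
```

```text
tray [ 74 109 141] [ 16 121 141]
cork [ 59  87 116] [ 15 125 116]
wood [ 95 141 163] [ 20 106 163]
brick [139 183 212] [ 18  88 212]
foot [142 135 134] [116  14 142]
ring [131 139 147] [ 15  28 147]
bar [71 76 80] [17 29 80]
barR [80 86 90] [18 28 90]
trays
(array([440.8,   5.7]), 154.2, 99.4, -86.1)
(array([447.2, 222.8]), 156.2, 99.3, -83.7)
(array([ 448.7, -255.9]), 110.1, 98.5, 89.9)
(array([ 636.2, -263. ]), 157.2, 99.8, -76.3)
bar
(array([628.6, -41.4]), 67.6, 52.4, -19.6)
(array([651.7,  -2.6]), 37.3, 33.8, -1.1)
(array([656.9,  34.4]), 67.0, 34.2, -8.0)
grey
(array([639.2, 264.7]), 47.8, 45.9, -12.4)
(array([645.7,  -2.4]), 61.3, 60.8, 40.4)
brick
(array([643.3, 240.7]), 56.4, 54.8, -0.0)
(array([644.3, 305.9]), 56.7, 51.4, 0.5)
```

```bash
python3 -m jog '[[[-1,0,0,0,0.106],[-1,0,0,0,0.106],[-1,0,0,0,0.106],[-1,0,0,0,0.106],[-1,0,0,0,0.106],[-1,0,0,0,0.106],[-1,0,0,0,0.106],[-1,0,0,0,0.106]]]' 40
cat >> h.py <<'E'
def go(x,y,z,psi=None):
    "tool-axis shares (x,y,z,spin) to the target in mm/deg; spin done first, then shifts"
    s=arm.state(); M=R.from_quat(s['eef_rot']).as_matrix(); cur=np.degrees(np.arctan2(M[1,0],M[0,0]))
    if psi is None: psi=cur
    d=(cur-psi+180)%360-180; c,sn=np.cos(np.radians(psi)),np.sin(np.radians(psi))
    D=np.array([x,y,z])/1000-s['position']
    print('at',np.round(s['position']*1000,1),'psi',round(cur,1),'tilt',np.round(M[:2,2],3),'shares',np.round([(D[0]*c+D[1]*sn)/.3,(D[0]*sn-D[1]*c)/.3,-D[2]/.3,d/90],3),'t',s['clock'])
E
python3 - <<'E'
from h import *
go(639,265,180,77.6)
im=cv2.imread('pics/top0.png'); hsv=cv2.cvtColor(im,cv2.COLOR_BGR2HSV);H,S,V=[hsv[...,i].astype(int) for i in range(3)]
roi=np.zeros(im.shape[:2],bool); roi[205:260,285:355]=1
print(*rect('top',roi&(V<105),.011),sep='\n')
roi=np.zeros(im.shape[:2],bool); roi[140:195,215:280]=1
print(*rect('top',roi&(S<70)&(V<175),.04),sep='\n')
E
```

```text
clock: 1.6
position: [0.2426, 0.4936, 0.2393]
eef_rot: [0.782, 0.624, -0.0, -0.0]
wrist_force: [-0.2, 0.3, 0.3]
finger_gap: 0.0852
grip_force: 0.0
at [242.6 493.6 239.3] psi 77.2 tilt [-0.  0.] shares [-0.46   1.454  0.198 -0.005] t 1.6
(array([ 448.1, -233. ]), 158.6, 102.6, -89.0)
(array([642.6, -12.3]), 122.5, 72.6, 70.5)
```

```bash
python3 -m jog '[[[-1,-0.058,0.182,0.01,0],[-1,-0.058,0.182,0.01,0],[-1,-0.058,0.182,0.01,0],[-1,-0.058,0.182,0.01,0],[-1,-0.058,0.182,0.01,0],[-1,-0.058,0.182,0.01,0],[-1,-0.058,0.182,0.01,0],[-1,-0.058,0.182,0.01,0]]]'
python3 - <<'E'
from h import *
im=snap('wrist','w1')
for n in('stove_foot','firebrick'):
    for d in arm.landmark_of('wrist',n)[:3]: print(n,np.round(d['location'],3),round(d['p'],2))
go(639,265,99)
E
```

```text
clock: 2.6
position: [0.6404, 0.2621, 0.2153]
eef_rot: [0.78, 0.626, 0.0, -0.0]
wrist_force: [0.2, 0.8, -0.2]
finger_gap: 0.0855
grip_force: 0.0
stove_foot [0.637 0.259 0.04 ] 0.88
stove_foot [ 0.74   0.318 -0.   ] 0.88
stove_foot [0.734 0.185 0.001] 0.62
firebrick [0.647 0.277 0.002] 0.7
at [640.7 261.1 213.8] psi 77.3 tilt [-0.001 -0.   ] shares [ 0.011 -0.008  0.383  0.   ] t 2.75
```

View pics/w1.png

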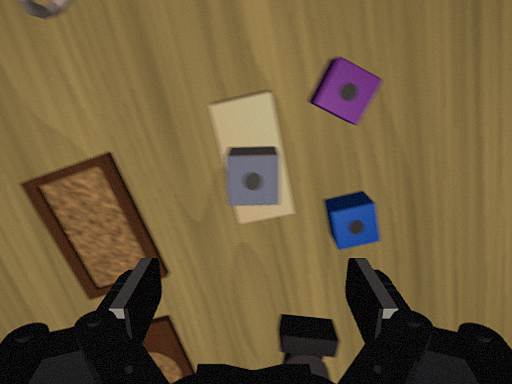

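The wrist view shows the foot square to the jaws, with its mark at (252,181). The brick's corners are at about (209,103), (271,91), (295,213) and (241,222).

```bash
python3 - <<'E'
from h import *
print('mark',ray('wrist',[(252.5,181)],.08)*1000)
for z,p in((.08,[(228,155),(278,154),(280,204),(228,206)]),(.04,[(209,103),(271,91),(295,213),(241,222)])):
    w=ray('wrist',p,z)*1000; print(w.round(1),cv2.minAreaRect(w.astype(np.float32)),w.mean(0))
print('tray',ray('wrist',[(23,184),(110,153),(167,273),(90,299)],.011)*1000)
E
```

```text
mark [[639.91882967 263.43285274]]
[[625.  290. ]
 [665.8 281.7]
 [658.8 237.6]
 [613.9 245.8]] ((640.4012451171875, 264.0659484863281), (45.479881286621094, 45.69382095336914), 79.73335266113281) [640.86076506 263.75994274]
[[614.8 332.7]
 [672.  330.5]
 [671.9 209. ]
 [616.  211.3]] ((643.3427124023438, 270.8608093261719), (123.62450408935547, 57.201072692871094), 89.96646881103516) [643.65563013 270.89799887]
tray [[391.23059701 294.37134712]
 [496.06925766 305.73598872]
 [510.47046298 153.67801294]
 [406.27711479 138.80887466]]
```

```bash
python3 -m jog '[[[-1,0.008,-0.004,0.1,0],[-1,0,0,0.12,0],[-1,0,0,0.12,0],[-1,0,0,0.1,0],[-1,0,0,0.05,0],[-1,0,0,0.023,0],[1,0,0,0,0],[1,0,0,0,0]]]' 40
python3 -m jog '[[[1,0,0,0,0],[1,0,0,0,0],[1,0,0,0,0],[1,0,0,0,0]]]' 40
```

```text
clock: 3.75
position: [0.6387, 0.266, 0.0626]
eef_rot: [0.78, 0.626, 0.001, 0.0]
wrist_force: [-0.3, 0.1, -0.2]
finger_gap: 0.0516
grip_force: 0.0
clock: 4.25
position: [0.6387, 0.266, 0.0628]
eef_rot: [0.78, 0.626, 0.001, 0.0]
wrist_force: [-0.9, 0.7, 5.8]
finger_gap: 0.0453
grip_force: 42.5
```

```bash
python3 -m jog '[[[1,0,0,-0.05,0],[1,0,0,-0.15,0],[1,0,0,-0.15,0],[1,0,0,0,0],[1,-0.18,0.04,0,0],[1,-0.18,0.04,0,0],[1,-0.18,0.04,0,0],[1,-0.18,0.04,0,0]]]' && python3 -m jog '[[[1,-0.18,0.04,0,0],[1,-0.18,0.04,0,0],[1,-0.18,0.04,0,0],[1,-0.18,0.04,0,0],[1,0,0,0,-0.098],[1,0,0,0,-0.098],[1,0,0,0,-0.098],[1,0,0,0,0]]]'
python3 - <<'E'
from h import *
im=snap('wrist','w2')
for d in arm.landmark_of('wrist','tray_foot')[:2]: print(np.round(d['location'],3),round(d['p'],2))
go(634,-262,80,103.7)
E
```

```text
clock: 5.25
position: [0.6375, 0.0429, 0.1647]
eef_rot: [0.78, 0.626, -0.001, -0.001]
wrist_force: [0.2, 0.5, -3.9]
finger_gap: 0.0453
grip_force: 42.2
clock: 6.25
position: [0.6379, -0.1765, 0.1648]
eef_rot: [0.616, 0.787, -0.0, -0.001]
wrist_force: [-0.1, -0.1, -3.9]
finger_gap: 0.0455
grip_force: 42.2
at [ 638.2 -176.6  165.5] psi 103.8 tilt [-0.002  0.001] shares [-0.273 -0.081  0.285  0.001] t 6.35
```

View pics/w2.png

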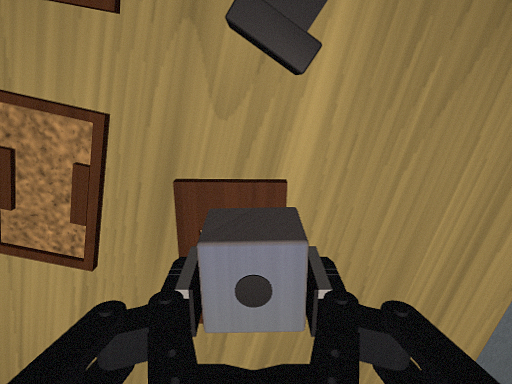

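The foot is held square. The tray's near end is at (175,180)–(287,180), and the mark is at (254,291).

```bash
python3 - <<'E'
from h import *
w=ray('wrist',[(175,180),(287,180)],.011)*1000; d=w[1]-w[0]; print(w,np.linalg.norm(d))
u=d/np.linalg.norm(d); n=np.array([u[1],-u[0]])
print('yaw',np.degrees(np.arctan2(-n[1],-n[0])),'centre',w.mean(0)+80*n)
s=arm.state(); z=s['position'][2]+.018
print('mark',ray('wrist',[(254,291)],z)*1000)
w=ray('wrist',[(4,90),(108,115),(95,270),(-20,240)],.011)*1000; print(w)
E
```

```text
[[ 567.81374902 -196.51319678]
 [ 668.05284703 -171.82794264]] 103.23390209007273
yaw 103.83458700147908 centre [ 637.06286972 -261.84977855]
mark [[ 637.59357992 -176.47730731]]
[[ 413.5911426  -152.50659578]
 [ 501.79950704 -152.37582018]
 [ 504.07566844 -310.66171977]
 [ 389.97493147 -303.9922905 ]]
```

```bash
python3 -m jog '[[[1,-0.14,-0.037,0,0],[1,-0.135,-0.036,0,0],[1,0,0,0,0],[1,0,0,0.12,0],[1,0,0,0.12,0],[1,0,0,0.1,0],[1,0,0,0.05,0],[1,0,0,0,0]]]' && python3 - <<'E'
from h import *
im=snap('wrist','w3'); go(636.5,-262,27,103.7)
E
```

```text
clock: 7.35
position: [0.6371, -0.2615, 0.0488]
eef_rot: [0.616, 0.788, -0.0, -0.001]
wrist_force: [-0.5, -0.2, -3.5]
finger_gap: 0.0451
grip_force: 42.2
at [ 637.6 -262.    50.1] psi 103.9 tilt [ 0.001 -0.   ] shares [ 0.001 -0.003  0.077  0.003] t 7.4
```

View pics/w3.png

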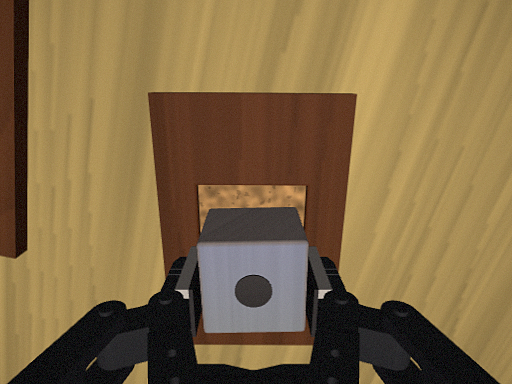

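The foot is centred laterally over the hollow (edge at row 185, cols 198–306), so I'm lowering it.

```bash
python3 -m jog '[[[1,0,0,0.04,0],[1,0,0,0.025,0],[1,0,0,0.007,0],[1,0,0,0,0],[-0.2,0,0,0,0],[-0.2,0,0,0,0],[-0.2,0,0,0,0],[-0.2,0,0,0,0]]]'
```

```text
clock: 8.4
position: [0.6373, -0.2621, 0.0281]
eef_rot: [0.616, 0.788, 0.0, 0.0]
wrist_force: [0.0, -0.3, 0.7]
finger_gap: 0.0513
grip_force: 0.0
```

```bash
python3 -m jog '[[[-0.5,0,0,-0.03,0],[-0.8,0,0,-0.15,0],[-1,0,0,-0.2,0],[-1,0.166,0.047,-0.1,0],[-1,0.166,0.047,-0.1,0],[-1,0.166,0.047,0,0],[-1,0.166,0.047,0,0],[-1,0.166,0.047,0,0]]]'
python3 - <<'E'
from h import *
arm.get_image('top')
for d in arm.landmark_of('top','stove_foot')[:1]: print(np.round(d['location'],3),round(d['p'],2))
im=snap('wrist','w4')
for n in('coupling','grate_bar','tray_coupling','tray_bar'):
    for d in arm.landmark_of('wrist',n)[:1]: print(n,np.round(d['location'],3),round(d['p'],2))
go(645,-3,60,103.9)
E
```

```text
clock: 9.4
position: [0.6454, -0.0018, 0.2028]
eef_rot: [0.616, 0.788, 0.0, 0.0]
wrist_force: [0.8, -0.2, -0.1]
finger_gap: 0.085
grip_force: 0.0
[0.739 0.315 0.002] 0.73
coupling [ 0.645 -0.002  0.039] 0.65
grate_bar [ 0.64  -0.011  0.002] 0.8
tray_coupling [0.44  0.006 0.002] 0.65
tray_bar [ 0.452 -0.232  0.004] 0.84
at [645.6  -4.7 202. ] psi 103.9 tilt [ 0. -0.] shares [ 0.006 -0.     0.473 -0.   ] t 9.75
```

View pics/w4.png

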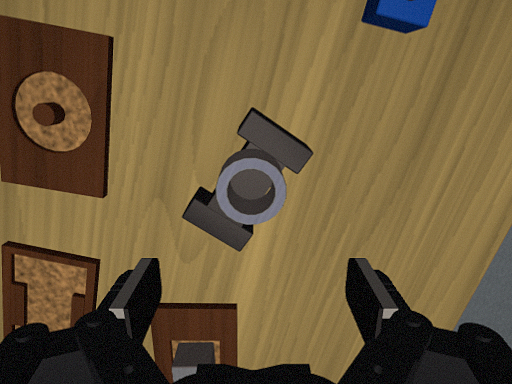

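The coupling's ring is centred at (251,187), and the coupling tray's right corners are at (113,36) and (105,197). The foot is seen in its tray at the bottom.

```bash
python3 - <<'E'
from h import *
print(ray('wrist',[(251,187)],.08)*1000)
w=ray('wrist',[(113,36),(105,197)],.011)*1000; print(w,np.linalg.norm(w[1]-w[0]))
u=(w[0]-w[1])/np.linalg.norm(w[0]-w[1]); print(np.degrees(np.arctan2(u[1],u[0])), w.mean(0)+53*np.array([-u[1],u[0]]))
print(ray('wrist',[(53,111)],.007)*1000, ray('wrist',[(41,113)],.024)*1000)
go(645,-3,60,103.9)
E
```

```text
[[642.76458047  -4.46528229]]
[[492.12483643  83.32443061]
 [500.32251974 -74.06488885]] 157.60266460514455
92.98157845683002 [443.29542365   1.87298237]
[[440.15278717   2.07842157]] [[438.80909061   1.35511453]]
at [645.6  -4.7 202. ] psi 103.9 tilt [ 0. -0.] shares [ 0.006 -0.     0.473 -0.   ] t 9.75
```

```bash
python3 -m jog '[[[-1,0.004,-0.007,0.1,0],[-1,0,0,0.12,0],[-1,0,0,0.12,0],[-1,0,0,0.08,0],[-1,0,0,0.035,0],[-1,0,0,0.012,0],[1,0,0,0,0],[1,0,0,0,0]]]' 40 >/dev/null
python3 -m jog '[[[1,0,0,0,0],[1,0,0,0,0],[1,0,0,0,0]]]'
```

```text
clock: 11.12
position: [0.6439, -0.003, 0.0633]
eef_rot: [0.616, 0.788, 0.001, 0.001]
wrist_force: [-0.9, -0.2, 6.6]
finger_gap: 0.0588
grip_force: 43.4
```

```bash
python3 -m jog '[[[1,0,0,-0.05,0],[1,0,0,-0.12,0],[1,0,0,-0.12,0],[1,0.045,-0.164,0,0],[1,0.045,-0.164,0,0],[1,0.045,-0.164,0,0],[1,0.044,-0.162,0,0],[1,0,0,0,0]]]'
python3 - <<'E'
from h import *
im=snap('wrist','w5'); go(440.5,2,27)
for d in arm.landmark_of('wrist','coupling')[:1]: print(np.round(d['location'],3),round(d['p'],2))
E
```

```text
clock: 12.12
position: [0.4367, 0.0027, 0.1495]
eef_rot: [0.616, 0.788, -0.0, -0.001]
wrist_force: [2.0, 0.0, -1.4]
finger_gap: 0.0589
grip_force: 44.0
at [439.1   2.1 149.8] psi 104.0 tilt [ 0.001 -0.   ] shares [-0.002  0.004  0.409  0.   ] t 12.175
```

View pics/w5.png

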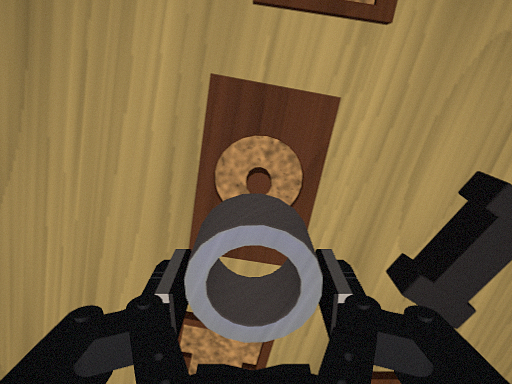

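The coupling's rim is centred at (253,284). The tray's hollow is at (259,179), with corners at (211,74) and (340,97).

```bash
python3 - <<'E'
from h import *
s=arm.state()
print('coupl',ray('wrist',[(253,284)],s['position'][2]+.017)*1000,s['position'])
print(ray('wrist',[(259,179)],.009)*1000,ray('wrist',[(258.5,171)],.024)*1000)
w=ray('wrist',[(211,74),(340,97)],.011)*1000; u=(w[1]-w[0])/np.linalg.norm(w[1]-w[0]);print(w,np.linalg.norm(w[1]-w[0]),w.mean(0)+80*np.array([u[1],-u[0]]))
E
```

```text
coupl [[438.5412883    4.53929282]] [0.44030869 0.00187226 0.1497119 ]
[[444.16416827   5.05088383]] [[440.68916016  15.81749898]]
[[386.1625444   79.7423709 ]
 [490.12992408  87.78215947]] 104.27777441793604 [444.31421288   4.00039435]
```

```bash
python3 -m jog '[[[1,0,0.014,0.05,0],[1,0,0,0.1,0],[1,0,0,0.1,0],[1,0,0,0.05,0],[1,0,0,0,0]]]'
python3 - <<'E'
from h import *
im=snap('wrist','w6'); go(443.5,4,27)
E
```

```text
clock: 12.85
position: [0.4447, 0.0029, 0.0581]
eef_rot: [0.616, 0.788, -0.0, -0.001]
wrist_force: [-0.0, -1.0, -2.0]
finger_gap: 0.0591
grip_force: 44.0
at [444.9   2.9  58.8] psi 104.0 tilt [ 0. -0.] shares [ 0.005 -0.004  0.106  0.   ] t 12.9
```

View pics/w6.png

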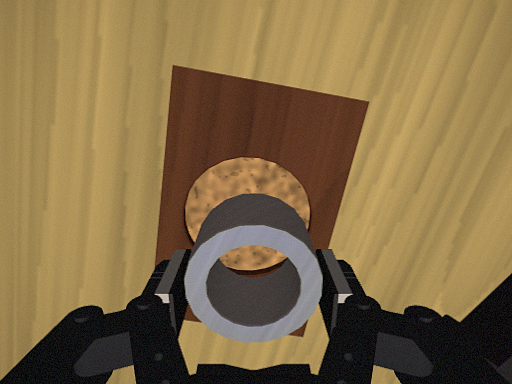

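```bash
python3 - <<'E'
from h import *
s=arm.state(); M=R.from_quat(s['eef_rot']).as_matrix()[:2,:2]
for px,z in (([(184,215),(311,215),(247,157),(247,273)],.011),([(173,66),(369,101)],.011),([(253,284)],s['position'][2]+.017)):
    w=ray('wrist',px,z)-s['position'][:2]; print('tool frame mm',(w@M*1000).round(1).tolist())
E
```

```text
tool frame mm [[7.1, -42.6], [7.1, 33.9], [42.7, -4.4], [-33.3, -4.9]]
tool frame mm [[90.8, -42.6], [73.4, 61.3]]
tool frame mm [[3.0, -1.0]]
```

```bash
python3 -m jog '[[[1,0.01,-0.012,0,0],[1,0,0,0.035,0],[1,0,0,0.035,0],[1,0,0,0.02,0],[1,0,0,0.012,0],[1,0,0,0,0]]]'
```

```text
clock: 13.65
position: [0.4397, 0.005, 0.0279]
eef_rot: [0.616, 0.788, -0.0, -0.0]
wrist_force: [-0.1, -0.4, -2.6]
finger_gap: 0.0593
grip_force: 44.1
```

```bash
python3 -m jog '[[[-0.75,0,0,0,0],[-0.75,0,0,0,0],[-0.75,0,0,0,0],[-0.75,0,0,0,0],[-0.75,0,0,-0.05,0],[-0.9,0,0,-0.12,0],[-1,0,0,-0.2,0],[-1,0,0,-0.2,0]]]' && python3 -m jog '[[[-1,-0.055,0.16,0,0],[-1,-0.055,0.16,0,0],[-1,-0.055,0.16,0,0],[-1,-0.055,0.16,0,0],[-1,0,0,0,0.093],[-1,0,0,0,0.093],[-1,0,0,0,0.093],[-1,0,0,0,0.093]]]'
python3 - <<'E'
from h import *
im=snap('wrist','w7'); go(642,-12,20,70.5)
for d in arm.landmark_of('wrist','grate_bar')[:1]: print(np.round(d['location'],3),round(d['p'],2))
E
```

```text
clock: 14.65
position: [0.4393, 0.0051, 0.201]
eef_rot: [0.616, 0.788, -0.0, -0.0]
wrist_force: [0.2, -0.4, -0.7]
finger_gap: 0.0853
grip_force: 0.0
clock: 15.65
position: [0.6418, -0.0126, 0.1989]
eef_rot: [0.818, 0.575, -0.0, -0.0]
wrist_force: [-0.5, 0.1, -0.3]
finger_gap: 0.0856
grip_force: 0.0
at [641.8 -12.6 198.9] psi 69.9 tilt [-0.001  0.   ] shares [ 0.002 -0.     0.596 -0.007] t 15.7
[ 0.638 -0.014 -0.   ] 0.78
```

View pics/w7.png

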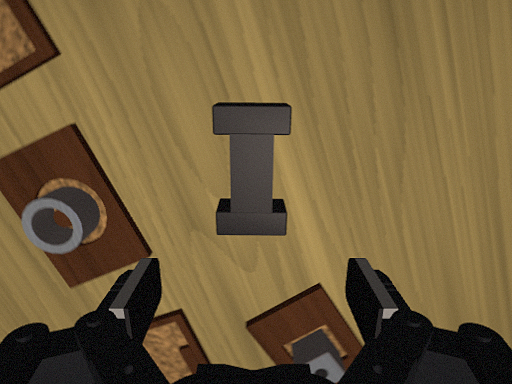

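The bar is square to the jaws. Its top-face corners are at (213,107), (291,107), (286,235) and (216,235), and the coupling stands over its post.

```bash
python3 - <<'E'
from h import *
w=ray('wrist',[(213,107),(291,107),(286.5,235),(216.5,235)],.04)*1000; print(w,w.mean(0)); 
d=w[0]+w[1]-w[2]-w[3]; print(np.degrees(np.arctan2(d[1],d[0])),np.linalg.norm(d)/2)
go(*w.mean(0),22)
E
```

```text
[[629.13511182  57.38307964]
 [693.09546318  34.68781624]
 [652.08550795 -81.41196113]
 [586.60953984 -58.19304452]] [640.2314057  -11.88352745]
70.17218499455672 123.13804007801423
at [641.8 -12.6 198.9] psi 70.4 tilt [-0.001  0.   ] shares [ 0.001 -0.006  0.59   0.   ] t 15.75
```

```bash
python3 -m jog '[[[-1,0.001,-0.006,0.1,0],[-1,0,0,0.15,0],[-1,0,0,0.15,0],[-1,0,0,0.12,0],[-1,0,0,0.05,0],[-1,0,0,0.018,0],[1,0,0,0,0],[1,0,0,0,0]]]' 70 >/dev/null
python3 -m jog '[[[1,0,0,0,0],[1,0,0,0,0],[1,0,0,0,0],[1,0,0,0,0]]]'
```

```text
clock: 17.25
position: [0.6409, -0.0119, 0.0241]
eef_rot: [0.817, 0.577, 0.001, 0.001]
wrist_force: [-0.8, 0.2, 5.0]
finger_gap: 0.0389
grip_force: 74.1
```

```bash
python3 -m jog '[[[1,0,0,-0.04,0],[1,0,0,-0.12,0],[1,0,0,-0.15,0],[1,0,0,-0.1,0],[1,-0.15,-0.06,0,0],[1,-0.15,-0.06,0,0],[1,-0.15,-0.06,0,0],[1,-0.15,-0.06,0,0]]]' >/dev/null && python3 -m jog '[[[1,-0.15,-0.06,0,0],[1,-0.15,-0.06,0,0],[1,0,0,0,-0.077],[1,0,0,0,-0.076],[1,0,0,0,-0.076],[1,0,0,0,0]]]'
python3 - <<'E'
from h import *
im=snap('wrist','w8'); go(448,-233,26,91)
E
```

```text
clock: 19.0
position: [0.4482, -0.2301, 0.146]
eef_rot: [0.701, 0.713, 0.0, -0.0]
wrist_force: [1.0, -0.3, -3.3]
finger_gap: 0.0385
grip_force: 72.8
at [ 448.3 -230.1  146. ] psi 91.0 tilt [-0.  0.] shares [-0.01  -0.001  0.4   -0.   ] t 19.05
```

View pics/w8.png

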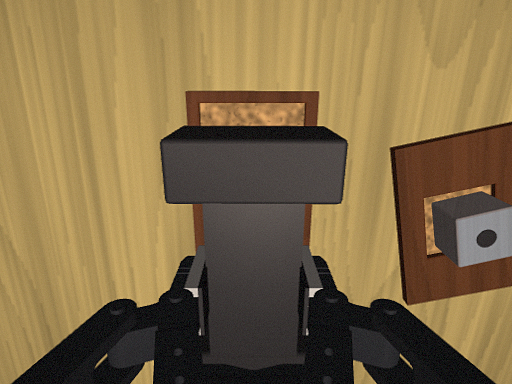

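The bar is centred on the tray (cols 187–319 against 162–345). I'm checking its position along the tray from the far edges at rows 92 and 141.

```bash
python3 - <<'E'
from h import *
s=arm.state(); M=R.from_quat(s['eef_rot']).as_matrix()[:2,:2]
for px,z in (([(187,92),(319,92),(200,102),(307,103)],.011),([(163,141),(345,141),(164,204),(342,204)],s['position'][2]+.016)):
    print('tool mm',((ray('wrist',px,z)-s['position'][:2])@M*1000).round(1).tolist())
E
```

```text
tool mm [[75.1, -52.9], [75.2, 51.1], [67.5, -43.0], [66.8, 42.1]]
tool mm [[62.6, -33.5], [62.6, 32.4], [38.2, -35.3], [38.2, 33.5]]
```

```bash
python3 -m jog '[[[1,-0.016,0,0.05,0],[1,0,0,0.1,0],[1,0,0,0.1,0],[1,0,0,0.08,0],[1,0,0,0.04,0],[1,0,0,0.02,0],[1,0,0,0.005,0],[1,0,0,0,0]]]'
```

```text
clock: 20.05
position: [0.4485, -0.2351, 0.0281]
eef_rot: [0.7, 0.714, -0.0, 0.001]
wrist_force: [-2.4, 1.1, 2.9]
finger_gap: 0.0386
grip_force: 73.7
```

```bash
python3 -m jog '[[[-0.3,0,0,0,0],[-0.5,0,0,0,0],[-0.5,0,0,0,0],[-0.5,0,0,0,0],[-0.5,0,0,-0.05,0],[-0.9,0,0,-0.12,0],[-1,0,0,-0.2,0],[-1,0,0,-0.2,0]]]' >/dev/null
python3 -m jog '[[[-1,0.168,0.068,0,0],[-1,0.168,0.068,0,0],[-1,0.168,0.068,0,0],[-1,0.168,0.068,0,0],[-1,0.168,0.068,0,0],[-1,0.168,0.068,0,0],[-1,0.168,0.068,0,0],[-1,0.168,0.068,0,0]]]' >/dev/null
python3 -m jog '[[[-1,0.168,0.068,0,0],[-1,0.168,0.068,0,0.011],[-1,0,0,0,0]]]'
python3 - <<'E'
from h import *
im=snap('wrist','w9'); go(643.3,271,22,90)
for d in arm.landmark_of('wrist','firebrick')[:1]: print(np.round(d['location'],3),round(d['p'],2))
E
```

```text
clock: 22.42
position: [0.6427, 0.2761, 0.1968]
eef_rot: [0.705, 0.709, -0.0, -0.0]
wrist_force: [0.2, 0.2, -1.0]
finger_gap: 0.0854
grip_force: 0.0
at [642.6 274.2 197.2] psi 90.2 tilt [-0.001 -0.   ] shares [-0.011  0.002  0.584  0.003] t 22.475
[0.646 0.276 0.003] 0.69
```

View pics/w9.png

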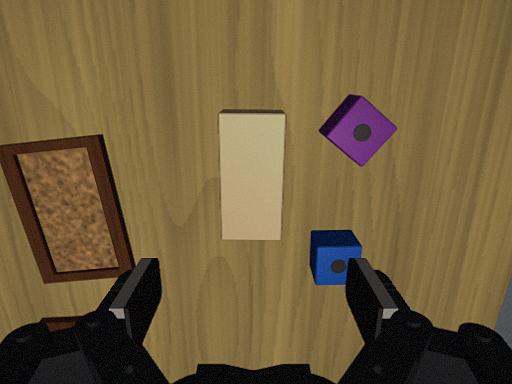

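The brick is square, with top corners (219,113), (285,113), (281,240) and (222,240), and the decoys are clear of the finger paths.

```bash
python3 - <<'E'
from h import *
w=ray('wrist',[(219,113),(285,113),(281.5,240),(222,240)],.04)*1000; print(w,w.mean(0)); go(*w.mean(0),22)
w=ray('wrist',[(0,147),(102,135),(135,270),(45,283)],.011)*1000; print(w,w.mean(0))
E
```

```text
[[611.81366092 329.7006791 ]
 [669.30145521 329.8820815 ]
 [670.12020085 206.87676989]
 [611.00480971 206.67080019]] [640.56003167 268.28258267]
at [642.6 272.9 197.6] psi 90.1 tilt [-0.001 -0.   ] shares [-0.015 -0.007  0.585  0.   ] t 22.525
[[389.58318335 293.78076803]
 [493.42768628 305.81924811]
 [508.349747   153.60940732]
 [402.17348462 135.71435417]] [448.38352531 222.23094441]
```

```bash
python3 -m jog '[[[-1,-0.015,-0.007,0.1,0],[-1,0,0,0.15,0],[-1,0,0,0.15,0],[-1,0,0,0.11,0],[-1,0,0,0.05,0],[-1,0,0,0.02,0],[1,0,0,0,0],[1,0,0,0,0]]]' 50 >/dev/null
python3 -m jog '[[[1,0,0,0,0],[1,0,0,0,0],[1,0,0,0,0]]]'
python3 -m jog '[[[1,0,0,-0.04,0],[1,0,0,-0.12,0],[1,0,0,-0.15,0],[1,0,0,-0.09,0],[1,0,0,0,0]]]'
python3 - <<'E'
from h import *
go(448.3,222.5,24,95.8)
E
```

```text
clock: 23.9
position: [0.6414, 0.2684, 0.0259]
eef_rot: [0.706, 0.708, 0.001, 0.001]
wrist_force: [-1.3, -0.1, 6.2]
finger_gap: 0.059
grip_force: 56.8
clock: 24.52
position: [0.6413, 0.2686, 0.1467]
eef_rot: [0.706, 0.708, 0.002, 0.001]
wrist_force: [0.3, -0.1, -3.2]
finger_gap: 0.059
grip_force: 55.9
at [641.3 268.6 146.7] psi 90.1 tilt [0.004 0.001] shares [-0.088 -0.656  0.409 -0.063] t 24.525
```

```bash
python3 -m jog '[[[1,0,0,0,-0.063],[1,-0.022,-0.164,0,0],[1,-0.022,-0.164,0,0],[1,-0.022,-0.164,0,0],[1,-0.022,-0.164,0,0],[1,0,0,0,0],[1,0,0,0,0]]]'
python3 - <<'E'
from h import *
im=snap('wrist','w10'); go(448.3,222.5,30,95.8)
E
```

```text
clock: 25.4
position: [0.4479, 0.2223, 0.1437]
eef_rot: [0.671, 0.742, -0.0, -0.0]
wrist_force: [0.4, -0.4, -2.8]
finger_gap: 0.0587
grip_force: 56.2
at [448.3 222.3 143.8] psi 95.8 tilt [ 0. -0.] shares [ 0.001 -0.     0.379 -0.   ] t 25.45
```

View pics/w10.png

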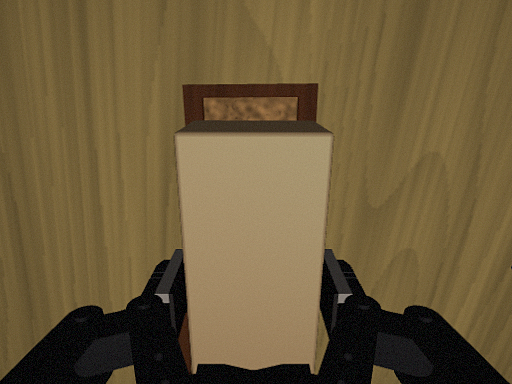

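The brick is roughly centred over its tray: tray far edge (183,86)–(318,84), brick far edge (177,134)–(331,134).

```bash
python3 - <<'E'
from h import *
s=arm.state(); M=R.from_quat(s['eef_rot']).as_matrix()[:2,:2]
for px,z in (([(183,86),(318,84),(203,97),(298,97)],.011),([(178,135),(330,135),(188,280),(323,280)],s['position'][2]+.014)):
    print('tool mm',((ray('wrist',px,z)-s['position'][:2])@M*1000).round(1).tolist())
E
```

```text
tool mm [[79.7, -55.3], [81.3, 49.5], [71.5, -40.2], [71.6, 34.4]]
tool mm [[64.5, -28.4], [64.5, 27.2], [2.8, -28.7], [2.8, 29.0]]
```

```bash
python3 -m jog '[[[1,-0.004,-0.009,0.05,0],[1,0,0,0.1,0],[1,0,0,0.1,0],[1,0,0,0.07,0],[1,0,0,0.035,0],[1,0,0,0.018,0],[1,0,0,0.006,0],[1,0,0,0,0]]]'
```

```text
clock: 26.45
position: [0.4453, 0.2208, 0.0309]
eef_rot: [0.671, 0.742, 0.0, 0.0]
wrist_force: [-0.6, -1.3, -2.6]
finger_gap: 0.0587
grip_force: 56.1
```

```bash
python3 -m jog '[[[1,0,0,0.003,0],[-0.4,0,0,0,0],[-0.7,0,0,0,0],[-0.7,0,0,0,0],[-0.7,0,0,0,0],[-0.7,0,0,-0.05,0],[-0.9,0,0,-0.15,0],[-1,0,0,-0.2,0]]]' && python3 -m jog '[[[-1,0,0,-0.2,0],[-1,0.13,-0.13,0,0],[-1,0.13,-0.13,0,0],[-1,0.13,-0.13,0,0],[-1,0.13,-0.13,0,0],[-1,0.13,-0.13,0,0],[-1,0,0,0,0]]]'
python3 - <<'E'
from h import *
a=snap('top','t1')
cv2.imwrite('pics/t1b.png',cv2.resize(a[135:265,110:380],(800,385),interpolation=cv2.INTER_CUBIC))
E
```

```text
clock: 27.45
position: [0.4444, 0.2206, 0.1503]
eef_rot: [0.671, 0.742, -0.001, -0.001]
wrist_force: [0.9, -0.2, 0.4]
finger_gap: 0.0852
grip_force: 0.0
clock: 28.32
position: [0.2286, 0.3966, 0.2097]
eef_rot: [0.669, 0.744, 0.0, -0.0]
wrist_force: [0.2, 0.1, 0.7]
finger_gap: 0.0854
grip_force: 0.0
```

View pics/t1b.png

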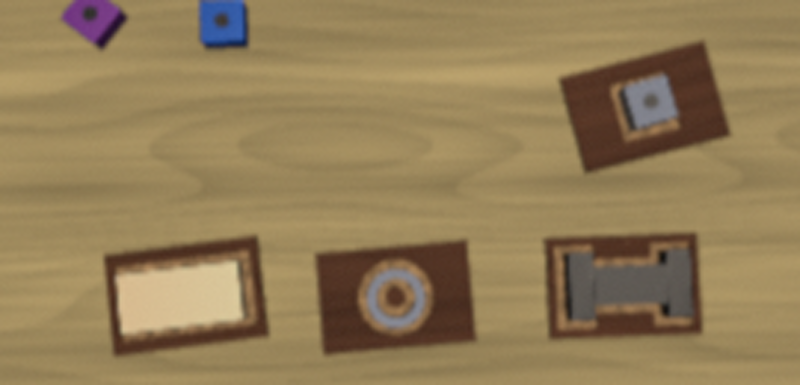

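All four parts sit inside their own hollows. I'll run a numeric check allowing for parallax.

```bash
python3 - <<'E'
from h import *
im=cv2.imread('pics/t1.png'); hsv=cv2.cvtColor(im,cv2.COLOR_BGR2HSV);H,S,V=[hsv[...,i].astype(int) for i in range(3)]
roi=np.zeros(V.shape,bool); roi[145:260,140:365]=1
print('dark',*rect('top',roi&(V<105)&(S>80),.011),sep='\n')
print('grey',*rect('top',roi&(S<70)&(V<200),.044),sep='\n')
print('brick',*rect('top',roi&(V>185),.044),sep='\n')
E
```

```text
dark
(array([440.7,   5.3]), 157.2, 102.9, -86.7)
(array([447.2, 223.3]), 158.9, 102.7, -83.6)
(array([ 448.2, -233.1]), 158.8, 102.9, -89.0)
(array([ 636.5, -263. ]), 160.0, 102.6, -76.2)
grey
(array([439.9,   4.2]), 57.2, 56.7, 88.9)
(array([ 450.2, -233.8]), 127.4, 66.5, -89.4)
(array([ 637.7, -261.6]), 52.1, 48.0, -73.7)
brick
(array([446.2, 223.9]), 121.2, 58.8, -86.0)
```

All parts are within about 2 mm of their hollow centres, and each was released at floor height. Handing in.

```bash
python3 -c "
from plant import arm
print(arm.sign_off())"
```

```text
the job is handed in; nothing more can be done
None
```

All four parts are in their own hollows, within about 2 mm of centre in the final top view, and the job was handed in at about 28 s of the 109 s allowed.

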